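# Scrape the offcuts off the bench plate

### The job

Lift the scraper up and off its two-pronged hook and use it to wipe all five metal offcuts off the dark plate into the blue tray at the plate's edge; the gripper's fingers must not touch the offcuts. Then stand the scraper upright on the green mat, setting it down rather than dropping it, and let go. Leave everything else where it is.

Things in the scene. Friction and masses are not known exactly. Their poses are not given: they have to be found in the camera images.
- scraper: hand scraper, 118 mm tall, 0.3 kg; starts hanging upright on the stand, axes as the stand's within 3 degrees. Red rigid foot 30 (x) x 100 (y) x 30 mm high, its long face wipes; steel neck 16 x 24 x 38 above it; pale wooden grip 26 (x) x 70 (y) x 50 on top (68 to 118 mm up): pinch it across the 26 mm (x). Origin: centre of the foot's underside, z up, y along the foot; front and back alike.
- stand: fixed stand whose two-pronged hook holds the scraper, left or right of the plate. Origin: on the table, centre of the scraper's place. Base 120 x 120 x 10 mm; column at x 40 to 56 mm, no higher than the prongs. The scraper's grip rests on the prongs, its neck hangs between them, its foot below them, underside 20 mm above the table. See hook.
- hook (a point): midway between the free ends of the stand's prongs, level with their tops, 88 mm above the table, at x = -28 mm of the stand; axes as the stand's. Prongs 8 x 8 mm run along x, 44 mm apart (y -22, +22); tips at the free ends stand 8 mm above them. Lift the scraper 10 to 25 mm (at 30 its foot strikes the prongs), then draw it 50 mm or more towards -x before raising it further.
- plate: fixed dark steel plate block 200 (x) x 162 (y) mm, top 45 mm above the table; origin on the table under its centre. Aluminium rails along x, 6 mm thick, stand 12 mm above the top, 150 mm apart inside (y -75 to +75). Both ends are open: the -x end (x = -100) drops into the tray, the +x end to the table. Offcuts start at x -65 to +57, y -67 to +67 mm.
- tray (a point): centre of the inner floor of the open blue catch tray, fixed to the plate's -x end. Axes as the plate's. Inside 95 (x) x 176 (y) mm, floor 4 mm above the table, walls 4 mm thick with rim 30 mm above the table, so lower than the plate's top; no gap between plate and tray.
- mat: fixed flat green mat 120 (x) x 150 (y) x 4 mm; origin at the centre of its underside on the table, top 4 mm up. It lies on the other side of the plate from the stand.
- chip_bar: loose metal offcut lying flat on the plate; origin at the centre of its underside. Brass bar 18 x 12 x 7 mm.
- chip_disc: loose metal offcut lying flat on the plate; origin at the centre of its underside. Copper disc 16 mm across, 7 mm thick.
- chip_square: loose metal offcut lying flat on the plate; origin at the centre of its underside. Silvery aluminium-coloured square 14 x 14 x 8 mm.
- chip_ell: loose metal offcut lying flat on the plate; origin at the centre of its underside. Brass L-shaped piece 18 x 19 x 7 mm.
- chip_strip: loose metal offcut lying flat on the plate; origin at the centre of its underside. Copper strip 20 x 10 x 6 mm.
- jar: loose amber jar with white cap, 56 mm across, 65 mm high, beyond the stand or mat on the robot's right. Bystander: leave it alone.
- ring_clamp: loose wooden ring clamp lying beyond the stand or mat on the robot's left, 105 x 34 x 24 mm. Bystander: leave it alone. Other fixed equipment, up to 190 mm tall, stands only near the table edges: beyond 0.45 m left and right of the robot and beyond 0.77 m ahead.

How it is judged:
By the outcome, as a careful person would: the job done as asked, in the order asked, and still so for the second after the job is handed in, with the robot touching nothing.
It also fails if it takes over 64 s, if anything falls off the work surface, if the arm or the gripper's body presses on something with over 40 N, if the wrist force passes 120 N, or if a joint passes its speed limit or range.

### The arm

A 6-joint arm with a two-finger parallel gripper is mounted at the origin on the work surface. World frame = base frame: x ahead of the robot, y to its left, z up, the work surface at z = 0. Lengths are in mm, angles in rad, forces in N, time in s.
With the tool pointing down it reaches from about 350 to 800 mm from the base axis. Payload 7.3 kg.
Tool frame: the origin (TCP) lies at the very end of the fingers, on their centre line; the grasp point (between the pads) lies 19 mm behind it; z points along the fingers, y is the line along which they close (so a half turn about z gives the same grasp; the last joint's range is limited). The gripper opens to 85 mm and grips with 20 to 120 N. Pads are 22 mm wide; open, the fingers measure 114 mm over their backs; the gripper's body (76 mm by 85 mm) begins 54 mm behind the grasp point. The pads swing forward as they close: fully open they stand 13 mm farther back than shut.
Start: joints at [1.091, 0.342, 1.524, -0, 1.275, -0.146], TCP at [171.995, 496.047, 231.322] pointing down, gripper open.
Joint ranges: [-2.53, 2.53], [-0.77, 2.02], [0.04, 2.7], [-1, 4.14], [0.28, 2.66], [-3.11, 3.11]. Speed limits (rad/s): [2.57, 2.57, 3.14, 3.14, 3.14, 3.14].

### API

Orientations are given as a unit quaternion [w, x, y, z].
In Python, from plant import observe, camera, close_job gives the robot as it stands. The module is installed in compiled form; this text tells all that it offers.
- The arm moves only by the tool servo_tool, never from a script. Its argument "plan" is text: rows parted by semicolons, each of 7 numbers parted by spaces: the shift along the tool's x, y, z in units of 50 mm (1.0 is 50 mm), then the turn, a rotation vector about the tool's x, y, z in units of 8 degrees (1.0 is 8 degrees), then the opening, from -1 (shut) to 1 (fully open). In form: tx ty tz wx wy wz fingers; .... A call has 1 to 12 rows; each row shifts and turns the commanded pose from where the row before left it, along the tool's axes as they then stand; what a row does not reach is not made up. A row lasts 1/8 s, in which the tool goes at most 62.5 mm and 10.7 degrees, less where a joint would pass 70% of its speed; a pose out of reach is approached as far as the arm can. A call is refused whole if a number of a shift passes 1 or a number of a turn 1, either way. A call with a gripper value outside its range is refused whole. The fingers move at their own pace and stop on an object; the grip force is fixed at half the most. Time passes only in rows, so rows that do not move let the fingers close. It gives the time, the measured TCP pose, the force, the opening and the grip force at its end, in the units of the state.
- observe(): the state, without advancing time (a new reading comes with each control period).
- camera(name): name is "scene" or "top"; returns a dict with "color" (480x640x3 uint8, red, green, blue), "fovy" (degrees; the focal length in pixels is half the picture's height over the tangent of half this angle, whatever the lens; pixels are square), "cx", "cy" (the principal point, pixels), "xyz" and "rotation" of the camera in the world. Camera axes: x right, y down, z forward; pixel columns grow to the right and rows downward; lengths in mm; the calibration is good to about 2 mm. A picture is of the moment at which its call begins. There is no depth.
- close_job(): hands the job in; it is judged then, once.
The state is a dict: "clock": time; "joint_pos": joint angles; "qvel": joint speeds; "joint_efforts": joint torques, N m; "ee_pos": TCP position; "ee_rot": TCP orientation; "contact_force": force on the tool from outside, world axes, zero at the start; "wrist_torque": the same for the moment, N m; "grip_width": finger opening in mm; "finger_force": force on a finger pad.
Only numpy, scipy, OpenCV 4.12 (cv2) and the standard library are available. Lean on these libraries where they do the work, as an engineer would, in place of code of your own. Each camera call takes 0.05 s, during which the arm holds its last target. There are 200 camera calls.

## Working session

There is one attempt and no reset: what is moved stays moved. The work goes in short steps, Python scripts to look and compute and a tool call to move; the robot and the scene stay as the last step left them, time stands still between calls to the robot, and variables do not carry over. Pictures are saved under pics/ and viewed, at most 10 in all, crops included, and the job is handed in when it is done.

Besides the shell and the picture viewer there is one more tool, called after "Emit:" by a JSON object that holds its "method" and its "body", one argument or row to a line. servo_tool: Moves the arm, as the interface text tells. Its arguments: {"type":"object","properties":{"plan":{"type":"string"}},"required":["plan"]}

```bash
mkdir -p pics; python3 - <<'E'
from plant import observe,camera
import cv2,pickle
s=observe();print(s)
for n in("scene","top"):
    c=camera(n);pickle.dump(c,open(f'pics/{n}0.pkl','wb'))
    cv2.imwrite(f'pics/{n}0.png',c['color'][:,:,::-1]);print(n,c['fovy'],c['cx'],c['cy'],c['xyz'],c['rotation'])
E
```

```text
{'clock': 0.0, 'joint_pos': array([ 1.09100426e+00,  3.42707251e-01,  1.52506066e+00, -8.72717175e-06,
        1.27539882e+00, -1.46002558e-01]), 'qvel': array([ 1.87581479e-03,  1.50272021e-03,  6.84551718e-04, -1.77089930e-05,
        5.55246213e-04,  7.00058805e-04]), 'joint_efforts': array([ 4.61428735e-04, -4.33688092e+01, -2.46007437e+01, -1.68145166e-04,
        8.21553811e-03, -2.00344249e-05]), 'ee_pos': array([171.78965296, 495.65216048, 230.61876202]), 'ee_rot': array([-2.38292873e-04,  1.66119747e-01,  9.86105273e-01, -7.50110125e-04]), 'contact_force': array([-0.39323823,  0.72495997,  1.48245927]), 'wrist_torque': array([ 0.02365284,  0.00835976, -0.02028211]), 'finger_force': 0.0, 'grip_width': 85.16579497156957}
scene 44.525122997419196 316.8711451846797 240.18679114113624 [ 873.77832357 -421.43112705  965.01370759] [-0.25542806  0.91394789  0.30500881 -0.08015846]
top 52.01364483477865 316.68095381997693 240.62366352556657 [ 521.83484107   -3.64210133 1089.03749012] [ 0.02911105 -0.70513955  0.70815299 -0.0212156 ]
```

View pics/top0.png

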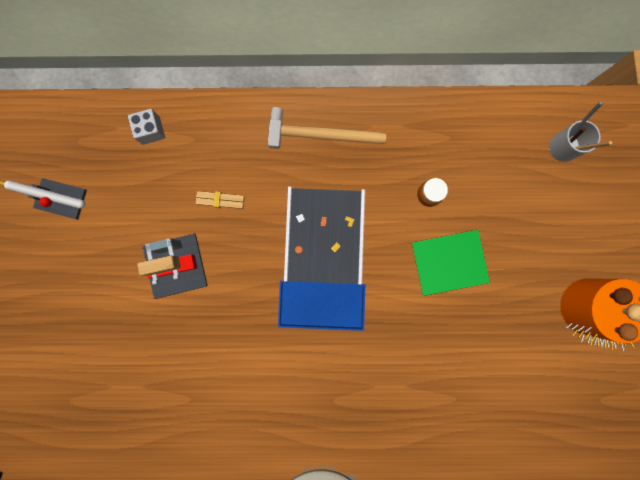

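View pics/scene0.png

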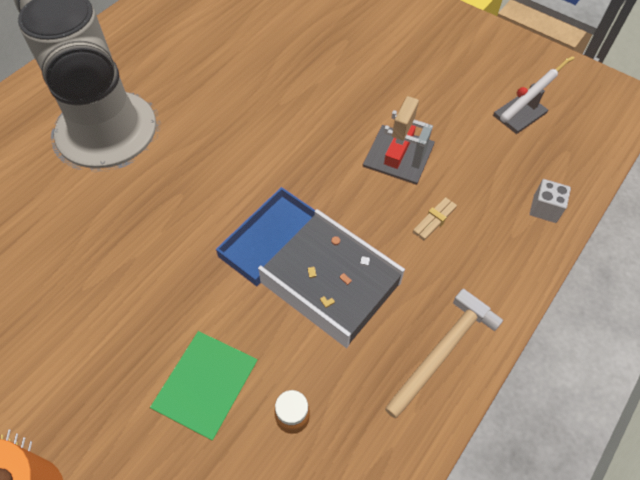

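```bash
cat > h.py <<'E'
import numpy as np,pickle
from scipy.spatial.transform import Rotation as R
def load(n):
    return pickle.load(open(f'pics/{n}.pkl','rb'))
def cam(c):
    f=240/np.tan(np.radians(c['fovy']/2)); q=c['rotation']
    return f,R.from_quat([q[1],q[2],q[3],q[0]]).as_matrix(),np.array(c['xyz'])
def proj(c,p):
    f,M,t=cam(c); v=(np.atleast_2d(p)-t)@M
    return np.c_[f*v[:,0]/v[:,2]+c['cx'],f*v[:,1]/v[:,2]+c['cy']]
def ray(c,uv,z):
    f,M,t=cam(c); uv=np.atleast_2d(uv).astype(float)
    d=np.c_[(uv[:,0]-c['cx'])/f,(uv[:,1]-c['cy'])/f,np.ones(len(uv))]@M.T
    return t+d*((z-t[2])/d[:,2])[:,None]
E
python3 - <<'E'
from h import *
import cv2
T=load('top0');S=load('scene0')
for c in(T,S): print(proj(c,[[0,0,0],[172,496,231],[172,496,350],[500,0,0]]).round())
for n,c,(x,y,w,h) in(('a',T,(130,220,90,90)),('b',T,(270,180,105,155)),('c',S,(360,80,90,110))):
    k=min(780//w,590//h)
    im=c['color'][y:y+h,x:x+w,::-1]; cv2.imwrite(f'pics/{n}.png',cv2.resize(im,None,fx=k,fy=k,interpolation=cv2.INTER_CUBIC));print(n,k)
E
```

```text
[[322. 521.]
 [ 29. 483.]
 [-19. 517.]
 [321. 286.]]
[[ 106.  128.]
 [ 307.  -52.]
 [ 307. -111.]
 [ 287.  249.]]
a 6
b 3
c 5
```

View pics/a.png

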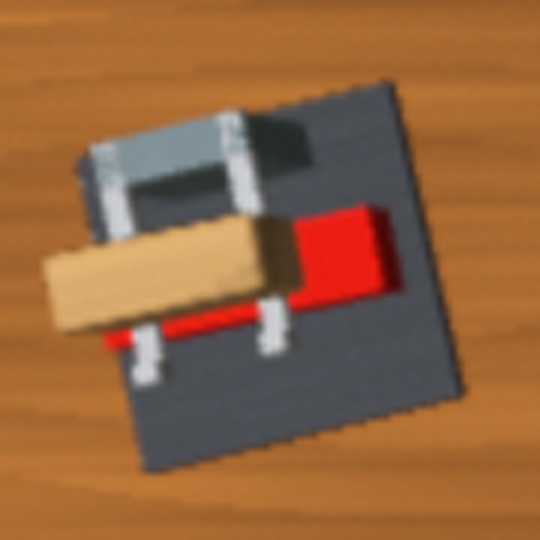

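View pics/b.png

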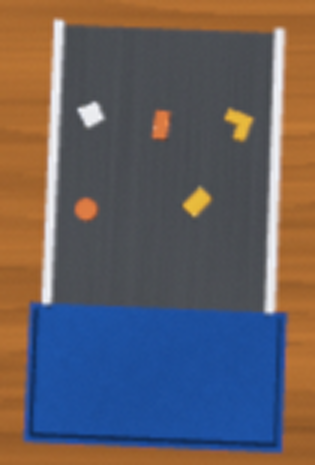

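View pics/c.png

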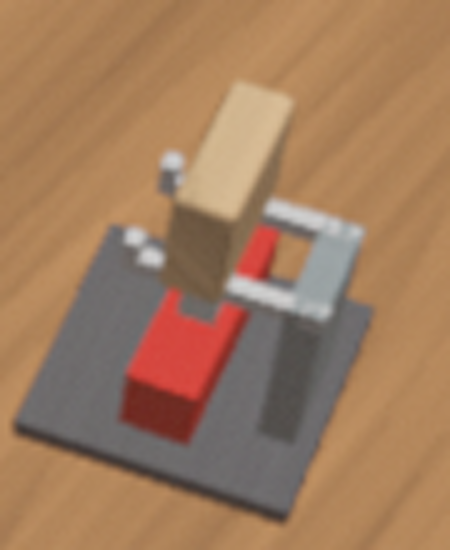

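```bash
cat > m.py <<'E'
from h import *
import cv2
from scipy.optimize import least_squares
T=load('top0');S=load('scene0')
def crop(p,k,o): return (np.array(p,float)+.5)/k-.5+np.array(o)
def fit(name,obs,g):
    # obs: list of (cam, local pts Nx3, uv)
    def tr(q,P):
        c,s=np.cos(q[2]),np.sin(q[2]);P=np.array(P,float)
        return np.c_[q[0]+c*P[:,0]-s*P[:,1],q[1]+s*P[:,0]+c*P[:,1],P[:,2]]
    f=lambda q:np.concatenate([(proj(C,tr([q[0]*100,q[1]*100,q[2]],P))-uv).ravel() for C,P,uv in obs])
    r=least_squares(f,[g[0]/100,g[1]/100,g[2]])
    q=r.x*[100,100,1]; print(name,q.round(3),'deg',np.degrees(q[2]).round(2),'res',f(r.x).round(1)); return q
def box(hx,hy,z): return [[hx,hy,z],[hx,-hy,z],[-hx,-hy,z],[-hx,hy,z]]
A=lambda p:crop(p,6,(130,220)); B=lambda p:crop(p,3,(270,180)); Cc=lambda p:crop(p,5,(360,80))
g=(T,box(13,35,138),A([(42,258),(250,215),(265,290),(62,332)]))
g2=(S,[[13,-35,138],[13,35,138],[-13,35,138],[-13,-35,138]],Cc([(238,218),(294,100),(240,82),(172,200)]))
fit('grip top',[g],(470,300,0.2)); fit('grip scene',[g2],(470,300,.2)); fit('grip both',[g,g2],(470,300,.2))
st=(T,box(60,60,10),A([(80,160),(393,82),(465,395),(147,472)]))
st2=(S,[[-60,60,10],[60,60,10],[60,-60,10],[-60,-60,10]],Cc([(112,226),(374,305),(288,518),(15,425)]))
fit('stand',[st],(470,300,.2));fit('stand2',[st2],(470,300,.2))
pl=(T,[[100,81,57],[100,-81,57],[-100,-81,57],[-100,81,57]],B([(55,19),(285,28),(275,313),(42,303)]))
fit('plate',[pl],(550,0,0))
tr=(T,box(51.5,92,30),B([(31,303),(287,312),(281,450),(25,438)]))
fit('tray',[tr],(400,0,0))
for n,c in(('top',T),('scene',S)):
    h=cv2.cvtColor(c['color'],cv2.COLOR_RGB2HSV);m=cv2.inRange(h,(50,150,60),(70,255,255))
    k,_=cv2.findContours(m,cv2.RETR_EXTERNAL,cv2.CHAIN_APPROX_NONE);k=max(k,key=cv2.contourArea)
    w=ray(c,k[:,0,:],4)[:,:2].astype(np.float32); print('mat',n,cv2.minAreaRect(w))
chips=dict(square=(91,114,53),strip=(160,124,51),ell=(239,124,52),disc=(86,209,52),bar=(197,202,52))
for n,(u,v,z) in chips.items(): print(n,ray(T,B([(u,v)]),z).round(0))
E
python3 m.py
```

```text
grip top [5.43374e+02 3.19765e+02 2.05000e-01] deg 11.77 res [-0.1 -0.2  0.6 -0.5  0.6  0.1 -1.   0.6]
grip scene [5.44615e+02 3.18646e+02 2.11000e-01] deg 12.09 res [-0.2  0.9  1.1 -0.3 -0.8 -0.8 -0.   0.1]
grip both [5.43899e+02 3.19412e+02 2.08000e-01] deg 11.94 res [ 0.1 -0.4  0.7 -0.8  0.8 -0.2 -0.8  0.4 -0.4  0.5  1.  -0.6 -0.9 -1.2
 -0.2 -0.4]
stand [5.45043e+02 3.20462e+02 2.36000e-01] deg 13.54 res [-0.5 -0.5  0.2 -0.5  0.3  0.4 -0.   0.6]
stand2 [5.45981e+02 3.19370e+02 2.45000e-01] deg 14.03 res [-0.5 -0.5  0.5  0.5  0.5 -0.1 -0.5  0. ]
plate [ 6.08102e+02 -8.52400e+00 -4.60000e-02] deg -2.61 res [ 0.1  0.1 -0.1  0.1 -0.1 -0.1  0.1 -0.1]
tray [ 4.59717e+02 -1.97500e+00 -4.50000e-02] deg -2.58 res [-0.2 -1.8  0.2 -1.2  0.5  1.3 -0.4  1.6]
mat top ((550.6672973632812, -285.0713806152344), (118.43783569335938, 148.52760314941406), 11.046924591064453)Traceback (most recent call last):
  File "m.py", line 28, in <module>
    k,_=cv2.findContours(m,cv2.RETR_EXTERNAL,cv2.CHAIN_APPROX_NONE);k=max(k,key=cv2.contourArea)
                                                                      ~~~^^^^^^^^^^^^^^^^^^^^^^^
ValueError: max() iterable argument is empty
```

Emit:
{"method": "servo_tool", "body": {
  "plan": "0 0 0 0 0 0.92 1;0 0 0 0 0 0.92 1;0 0 0 0 0 0.92 1;0 0 0 0 0 0.92 1;0 0 0 0 0 0.92 1;0 0 0 0 0 0.92 1;0 0 0 0 0 0.92 1;0 0 0 0 0 0.92 1;0 0 0 0 0 0 1"
}}

```text
clock: 1.23
ee_pos: [171.9, 495.9, 231.0]
ee_rot: [0.0, 0.629, 0.777, -0.0]
contact_force: [-0.3, -0.2, 0.5]
grip_width: 85.3
finger_force: 0.0
```

```bash
sed -i '/^for n,c in((/,/print(.mat/d' m.py; cat >> m.py <<'E'
q=[608.1,-8.5,-.0455]
for n,(u,v,z) in chips.items():
    w=ray(T,B([(u,v)]),z)[0]-[q[0],q[1],0]; c,s=np.cos(q[2]),np.sin(q[2]); print(n,'plate',round(c*w[0]+s*w[1]),round(-s*w[0]+c*w[1]))
E
cat > go.py <<'E'
# python3 go.py x y z yawdeg : remaining motion in tool units
import sys
from h import *
from plant import observe
s=observe(); e=s['ee_rot']; M=R.from_quat([e[1],e[2],e[3],e[0]]).as_matrix()
x,y,z,a=map(float,sys.argv[1:5]); a=np.radians(a)
d=np.array([x,y,z])-s['ee_pos']
Y=np.array([np.cos(a),np.sin(a),0]);Z=np.array([0,0,-1]);G=np.c_[np.cross(Y,Z),Y,Z]
print('t',s['clock'],'pos',s['ee_pos'].round(1),'F',s['contact_force'].round(1),'w',s['grip_width'].round(1),'Fg',s['finger_force'].round(1))
print('yaw now',np.degrees(np.arctan2(M[1,1],M[0,1])).round(2),'shift(tool)/50',(M.T@d/50).round(3),'in target frame',(G.T@d/50).round(3),'turn/8deg',(np.degrees(R.from_matrix(M.T@G).as_rotvec())/8).round(3))
E
python3 m.py|tail -5; python3 go.py 543.9 319.4 180 12
```

```text
square plate 34 53
strip plate 29 4
ell plate 31 -52
disc plate -33 54
bar plate -25 -24Traceback (most recent call last):
  File "go.py", line 9, in <module>
    print('t',s['clock'],'pos',s['ee_pos'].round(1),'F',s['contact_force'].round(1),'w',s['grip_width'].round(1),'Fg',s['finger_force'].round(1))
                                                                                        ^^^^^^^^^^^^^^^^^^^^^
AttributeError: 'float' object has no attribute 'round'
```

```bash
sed -i "s/s\['grip_width'\].round(1)/round(s['grip_width'],1)/;s/s\['finger_force'\].round(1)/s['finger_force']/" go.py; python3 go.py 543.9 319.4 180 12
```

```text
t 1.225 pos [171.9 495.9 231. ] F [-0.3 -0.2  0.5] w 85.3 Fg 0.0
yaw now 12.06 shift(tool)/50 [-5.005  6.539  1.019] in target frame [-4.999  6.544  1.019] turn/8deg [-0.004  0.004  0.007]
```

Emit:
{"method": "servo_tool", "body": {
  "plan": "-0.455 0.595 0.09 0 0 0 1;-0.455 0.595 0.09 0 0 0 1;-0.455 0.595 0.09 0 0 0 1;-0.455 0.595 0.09 0 0 0 1;-0.455 0.595 0.09 0 0 0 1;-0.455 0.595 0.09 0 0 0 1;-0.455 0.595 0.09 0 0 0 1;-0.455 0.595 0.09 0 0 0 1;-0.455 0.595 0.09 0 0 0 1;-0.455 0.595 0.09 0 0 0 1;-0.455 0.595 0.09 0 0 0 1;0 0 0 0 0 0 1"
}}

```text
clock: 2.72
ee_pos: [545.7, 317.6, 180.6]
ee_rot: [-0.0, 0.63, 0.777, -0.001]
contact_force: [-1.3, -0.1, -0.5]
grip_width: 85.2
finger_force: 0.0
```

```bash
python3 go.py 543.9 319.4 100 12
```

```text
t 2.725 pos [545.7 317.6 180.6] F [-1.3 -0.1 -0.5] w 85.2 Fg 0.0
yaw now 11.97 shift(tool)/50 [ 0.044 -0.027  1.612] in target frame [ 0.044 -0.028  1.612] turn/8deg [-0.008  0.004 -0.004]
```

Emit:
{"method": "servo_tool", "body": {
  "plan": "0.044 -0.028 0.3 0 0 0 1;0 0 0.35 0 0 0 1;0 0 0.35 0 0 0 1;0 0 0.35 0 0 0 1;0 0 0.25 0 0 0 1;0 0 0 0 0 0 1"
}}

```text
clock: 3.48
ee_pos: [541.4, 321.1, 100.6]
ee_rot: [-0.001, 0.629, 0.777, -0.001]
contact_force: [-0.3, -0.8, -0.5]
grip_width: 85.5
finger_force: 0.0
```

```bash
python3 go.py 543.9 319.4 100 12;python3 - <<'E'
from plant import camera
import cv2,pickle
c=camera('scene');pickle.dump(c,open('pics/s1.pkl','wb'))
im=c['color'][60:200,340:480,::-1];cv2.imwrite('pics/s1.png',cv2.resize(im,None,fx=4,fy=4,interpolation=cv2.INTER_CUBIC))
E
```

```text
t 3.475 pos [541.4 321.1 100.6] F [-0.3 -0.8 -0.5] w 85.5 Fg 0.0
yaw now 12.03 shift(tool)/50 [-0.045  0.041  0.012] in target frame [-0.044  0.041  0.012] turn/8deg [-0.016  0.003  0.004]
```

View pics/s1.png

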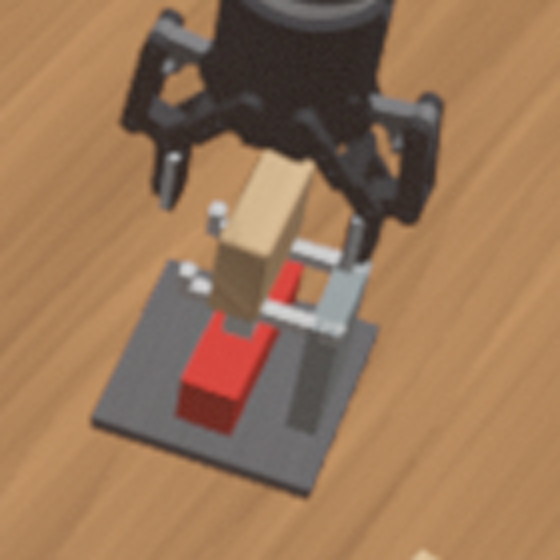

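Emit:
{"method": "servo_tool", "body": {
  "plan": "0 0 0 0 0 0 1;0 0 0 0 0 0 1"
}}

```text
clock: 3.78
ee_pos: [542.7, 321.2, 102.5]
ee_rot: [0.0, 0.629, 0.777, 0.001]
contact_force: [0.6, 0.4, -0.1]
grip_width: 85.4
finger_force: 0.0
```

```bash
python3 go.py 543.9 319.4 100 12
```

```text
t 3.775 pos [542.7 321.2 102.5] F [ 0.6  0.4 -0.1] w 85.4 Fg 0.0
yaw now 11.99 shift(tool)/50 [-0.041  0.016  0.051] in target frame [-0.041  0.016  0.051] turn/8deg [ 0.01  -0.002 -0.001]
```

Emit:
{"method": "servo_tool", "body": {
  "plan": "-0.04 0.024 0 0 0 0 1;0 0 0 0 0 0 -1;0 0 0 0 0 0 -1;0 0 0 0 0 0 -1;0 0 0 0 0 0 -1;0 0 0 0 0 0 -1;0 0 0 0 0 0 -1;0 0 0 0 0 0 -1;0 0 0 0 0 0 -1"
}}

```text
clock: 4.9
ee_pos: [543.7, 319.4, 101.9]
ee_rot: [-0.0, 0.629, 0.777, -0.0]
contact_force: [-1.7, -0.6, 4.0]
grip_width: 25.6
finger_force: 59.6
```

Emit:
{"method": "servo_tool", "body": {
  "plan": "0 0 -0.12 0 0 0 -1;0 0 -0.12 0 0 0 -1;0 0 -0.1 0 0 0 -1;0 0 0 0 0 0 -1;0 -0.2 0 0 0 0 -1;-0.01 -0.3 0 0 0 0 -1;-0.01 -0.3 0 0 0 0 -1;-0.01 -0.3 0 0 0 0 -1;-0.01 -0.3 0 0 0 0 -1;0 0 0 0 0 0 -1"
}}

```text
clock: 6.15
ee_pos: [474.4, 302.7, 118.8]
ee_rot: [-0.0, 0.629, 0.777, -0.001]
contact_force: [0.2, 0.5, -3.5]
grip_width: 25.4
finger_force: 59.6
```

Emit:
{"method": "servo_tool", "body": {
  "plan": "0 0 -0.4 0 0 0 -1;0 0 -0.5 0 0 0 -1;0 0 -0.5 0 0 0 -1;0 0 0 0 0 0.6 -1;0 0 0 0 0 0.6 -1;0 0 0 0 0 0.63 -1;0 0 0 0 0 0 -1;0 0 0 0 0 0 -1"
}}

```text
clock: 7.15
ee_pos: [476.0, 302.9, 188.8]
ee_rot: [0.0, 0.723, 0.691, 0.0]
contact_force: [-0.4, 0.1, -4.1]
grip_width: 25.4
finger_force: 59.9
```

```bash
python3 go.py 691.1 -32.3 188 -2.6
```

```text
t 7.15 pos [476.  302.9 188.8] F [-0.4  0.1 -4.1] w 25.4 Fg 59.9144572019577
yaw now -2.56 shift(tool)/50 [-6.506  4.597  0.015] in target frame [-6.502  4.602  0.015] turn/8deg [ 0.001 -0.001  0.006]
```

Emit:
{"method": "servo_tool", "body": {
  "plan": "-0.3 0.2 0 0 0 0 -1;-0.6 0.42 0 0 0 0 -1;-0.6 0.42 0 0 0 0 -1;-0.6 0.42 0 0 0 0 -1;-0.6 0.42 0 0 0 0 -1;-0.6 0.42 0 0 0 0 -1;-0.6 0.42 0 0 0 0 -1;-0.6 0.42 0 0 0 0 -1;-0.6 0.42 0 0 0 0 -1;-0.6 0.42 0 0 0 0 -1;-0.6 0.42 0 0 0 0 -1;-0.2 0.2 0 0 0 0 -1"
}}

```text
clock: 8.65
ee_pos: [691.2, -36.2, 188.2]
ee_rot: [0.0, 0.724, 0.69, -0.0]
contact_force: [0.1, -0.0, -3.2]
grip_width: 25.1
finger_force: 59.9
```

Emit:
{"method": "servo_tool", "body": {
  "plan": "0 0 0 0 0 0 -1;0 0 0 0 0 0 -1;0 0 0 0 0 0 -1"
}}

```text
clock: 9.02
ee_pos: [690.2, -31.7, 189.0]
ee_rot: [-0.0, 0.723, 0.691, 0.0]
contact_force: [-0.5, 0.7, -3.9]
grip_width: 25.6
finger_force: 59.9
```

```bash
python3 go.py 691.1 -32.3 140 -2.6;python3 - <<'E'
from plant import camera
import cv2,pickle
c=camera('top');pickle.dump(c,open('pics/t1.pkl','wb'))
im=c['color'][170:340,260:380,::-1];a=cv2.resize(im,None,fx=3,fy=3,interpolation=cv2.INTER_CUBIC)
c=camera('scene');pickle.dump(c,open('pics/s2.pkl','wb'))
im=c['color'][180:350,220:420,::-1];b=cv2.resize(im,None,fx=2,fy=3,interpolation=cv2.INTER_CUBIC)
cv2.imwrite('pics/ts1.png',cv2.hconcat([a,b]))
E
```

```text
t 9.025 pos [690.2 -31.7 189. ] F [-0.5  0.7 -3.9] w 25.6 Fg 59.92597460746765
yaw now -2.58 shift(tool)/50 [-0.012  0.019  0.98 ] in target frame [-0.012  0.019  0.98 ] turn/8deg [-0.001 -0.001  0.002]
```

View pics/ts1.png

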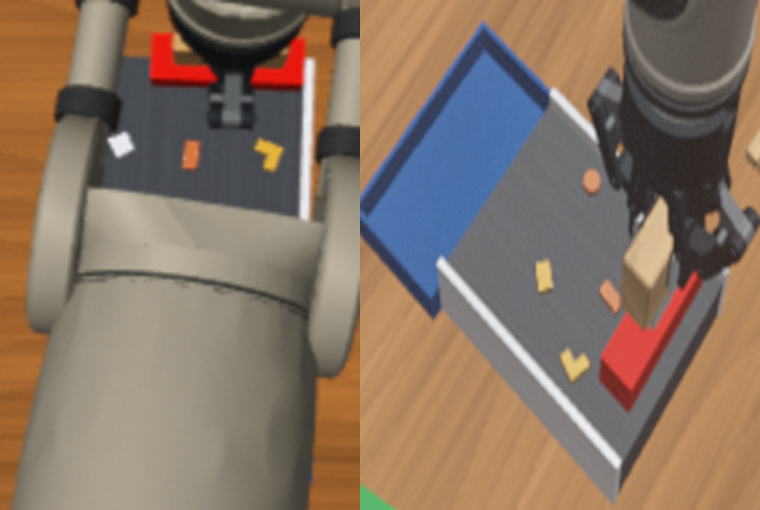

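Emit:
{"method": "servo_tool", "body": {
  "plan": "0 0 0.3 0 0 0 -1;0 0 0.4 0 0 0 -1;0 0 0.3 0 0 0 -1;0 0 0.15 0 0 0 -1;0 0 0.05 0 0 0 -1;0 0 0 0 0 0 -1;0 0 0 0 0 0 -1"
}}

```text
clock: 10.0
ee_pos: [691.0, -32.4, 129.6]
ee_rot: [0.001, 0.723, 0.691, 0.0]
contact_force: [-0.4, -0.8, -3.8]
grip_width: 25.0
finger_force: 60.0
```

```bash
python3 go.py 691.1 -32.3 127.8 -2.6
```

```text
t 10.0 pos [691.  -32.4 129.6] F [-0.4 -0.8 -3.8] w 25.0 Fg 59.970470666885376
yaw now -2.65 shift(tool)/50 [0.003 0.002 0.036] in target frame [0.003 0.002 0.036] turn/8deg [ 0.01   0.001 -0.006]
```

Emit:
{"method": "servo_tool", "body": {
  "plan": "0 0 0.02 0 0 0 -1;0 -0.1 0 0 0 0 -1;0 -0.22 0 0 0 0 -1;0 -0.22 0 0 0 0 -1;0 -0.22 0 0 0 0 -1;0 -0.22 0 0 0 0 -1;0 -0.22 0 0 0 0 -1;0 -0.22 0 0 0 0 -1;0 -0.22 0 0 0 0 -1;0 -0.22 0 0 0 0 -1;0 -0.22 0 0 0 0 -1;0 -0.22 0 0 0 0 -1"
}}

```text
clock: 11.5
ee_pos: [575.0, -27.0, 127.9]
ee_rot: [0.0, 0.723, 0.691, 0.0]
contact_force: [0.4, -0.4, -3.8]
grip_width: 25.0
finger_force: 60.0
```

Emit:
{"method": "servo_tool", "body": {
  "plan": "0 -0.22 0 0 0 0 -1;0 -0.22 0 0 0 0 -1;0 -0.22 0 0 0 0 -1;0 -0.2 0 0 0 0 -1;0 -0.2 0 0 0 0 -1;0 -0.2 0 0 0 0 -1;0 -0.15 0 0 0 0 -1;0 0 0 0 0 0 -1;0 0 0 0 0 0 -1"
}}

```text
clock: 12.62
ee_pos: [505.7, -23.9, 127.9]
ee_rot: [0.0, 0.723, 0.691, 0.0]
contact_force: [-0.1, -0.0, -3.1]
grip_width: 25.3
finger_force: 60.1
```

```bash
python3 go.py 504 -23.5 127.8 -2.6;python3 - <<'E'
from plant import camera
import cv2,pickle
c=camera('scene');pickle.dump(c,open('pics/s3.pkl','wb'))
im=c['color'][170:350,210:420,::-1];cv2.imwrite('pics/s3.png',cv2.resize(im,None,fx=3,fy=3,interpolation=cv2.INTER_CUBIC))
E
```

```text
t 12.625 pos [505.7 -23.9 127.9] F [-0.1 -0.  -3.1] w 25.3 Fg 60.06321609020233
yaw now -2.65 shift(tool)/50 [ 0.005 -0.033  0.003] in target frame [ 0.005 -0.033  0.003] turn/8deg [ 0.005 -0.    -0.006]
```

View pics/s3.png

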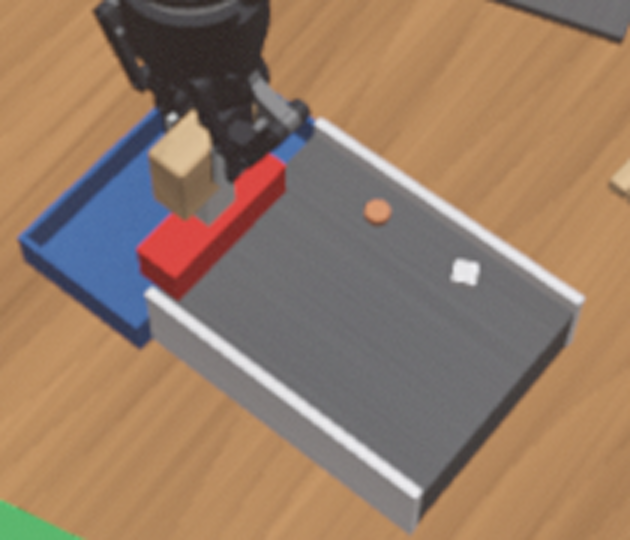

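Emit:
{"method": "servo_tool", "body": {
  "plan": "0 0 -0.3 0 0 0 -1;0 0 -0.4 0 0 0 -1;0 0.3 0 0 0 0 -1;0.1 0.48 0 0 0 0 -1;0.1 0.5 0 0 0 0 -1;0.2 0.5 0 0 0 0 -1;0.2 0.5 0 0 0 0 -1;0.2 0.5 0 0 0 0 -1;0 0.5 0 0 0 0 -1;0 0.41 0 0 0 0 -1;0 0 0 0 0 0 -1;0 0 0 0 0 0 -1"
}}

```text
clock: 14.18
ee_pos: [690.8, 7.7, 163.0]
ee_rot: [-0.0, 0.723, 0.691, -0.0]
contact_force: [-0.6, 0.5, -3.1]
grip_width: 25.3
finger_force: 60.6
```

```bash
python3 go.py 692.9 7.7 128 -2.6
```

```text
t 14.175 pos [690.8   7.7 163. ] F [-0.6  0.5 -3.1] w 25.3 Fg 60.58659911155701
yaw now -2.64 shift(tool)/50 [0.001 0.042 0.699] in target frame [0.001 0.041 0.699] turn/8deg [-0.005 -0.001 -0.005]
```

Emit:
{"method": "servo_tool", "body": {
  "plan": "0 0 0.3 0 0 0 -1;0 0 0.3 0 0 0 -1;0 0 0.1 0 0 0 -1;0 0 0 0 0 0 -1;0 -0.1 0 0 0 0 -1;0 -0.22 0 0 0 0 -1;0 -0.22 0 0 0 0 -1;0 -0.22 0 0 0 0 -1;0 -0.22 0 0 0 0 -1;0 -0.22 0 0 0 0 -1;0 -0.22 0 0 0 0 -1;0 -0.22 0 0 0 0 -1"
}}

```text
clock: 15.68
ee_pos: [608.8, 11.5, 127.8]
ee_rot: [0.0, 0.723, 0.691, 0.0]
contact_force: [0.6, 0.1, -4.3]
grip_width: 25.5
finger_force: 60.6
```

Emit:
{"method": "servo_tool", "body": {
  "plan": "0 -0.22 0 0 0 0 -1;0 -0.22 0 0 0 0 -1;0 -0.22 0 0 0 0 -1;0 -0.22 0 0 0 0 -1;0 -0.22 0 0 0 0 -1;0 -0.22 0 0 0 0 -1;0 -0.2 0 0 0 0 -1;0 -0.2 0 0 0 0 -1;0 -0.2 0 0 0 0 -1;0 -0.15 0 0 0 0 -1;0 0 0 0 0 0 -1;0 0 0 0 0 0 -1"
}}

```text
clock: 17.18
ee_pos: [506.5, 16.2, 127.9]
ee_rot: [0.0, 0.723, 0.691, 0.0]
contact_force: [-0.4, 0.3, -4.4]
grip_width: 25.3
finger_force: 60.7
```

Emit:
{"method": "servo_tool", "body": {
  "plan": "0 -0.1 0 0 0 0 -1;0 0 -0.4 0 0 0 -1;0 0 -0.5 0 0 0 -1;0 0 -0.5 0 0 0 -1;0 0 0 0 0 0 -1"
}}

```text
clock: 17.8
ee_pos: [502.1, 16.3, 199.3]
ee_rot: [0.002, 0.723, 0.691, 0.001]
contact_force: [-0.7, -0.0, -4.1]
grip_width: 25.6
finger_force: 60.6
```

```bash
python3 go.py 551 -285 195 11.05;python3 - <<'E'
from plant import camera
import cv2,pickle
c=camera('scene');pickle.dump(c,open('pics/s4.pkl','wb'))
im=c['color'][150:350,190:420,::-1];cv2.imwrite('pics/s4.png',cv2.resize(im,None,fx=2.8,fy=2.8,interpolation=cv2.INTER_CUBIC))
E
```

```text
t 17.8 pos [502.1  16.3 199.3] F [-0.7 -0.  -4.1] w 25.6 Fg 60.59736371040344
yaw now -2.64 shift(tool)/50 [-5.975  1.254  0.091] in target frame [-6.103 -0.196  0.085] turn/8deg [ 0.029  0.005 -1.712]
```

View pics/s4.png

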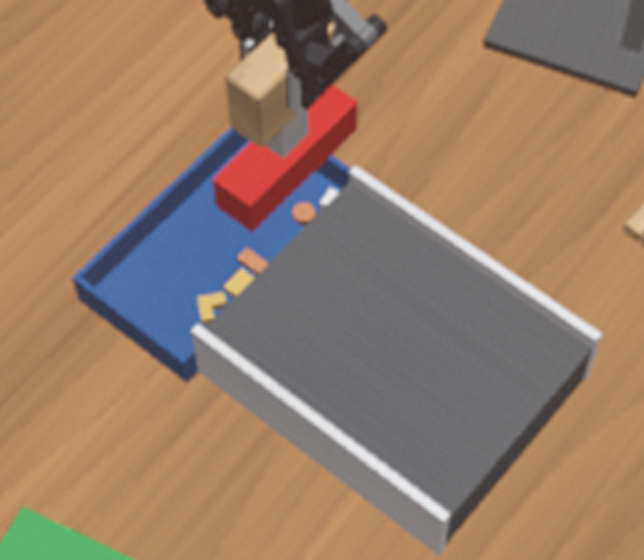

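Emit:
{"method": "servo_tool", "body": {
  "plan": "0 0 0 0 0 -0.57 -1;0 0 0 0 0 -0.57 -1;0 0 0 0 0 -0.57 -1;-0.3 0 0 0 0 0 -1;-0.6 -0.02 0 0 0 0 -1;-0.7 -0.03 0 0 0 0 -1;-0.7 -0.03 0 0 0 0 -1;-0.7 -0.03 0 0 0 0 -1;-0.7 -0.03 0 0 0 0 -1;-0.7 -0.03 0 0 0 0 -1;-0.7 -0.03 0 0 0 0 -1;-0.6 0 0 0 0 0 -1"
}}

```text
clock: 19.35
ee_pos: [545.2, -267.5, 196.4]
ee_rot: [-0.001, 0.637, 0.771, -0.0]
contact_force: [0.6, 0.9, -3.7]
grip_width: 25.5
finger_force: 60.5
```

Emit:
{"method": "servo_tool", "body": {
  "plan": "-0.4 0 0 0 0 0 -1;0 0 0 0 0 0 -1;0 0 0 0 0 0 -1;0 0 0 0 0 0 -1"
}}

```text
clock: 19.85
ee_pos: [549.5, -284.1, 197.6]
ee_rot: [-0.0, 0.636, 0.772, 0.0]
contact_force: [-1.1, 0.3, -3.7]
grip_width: 25.2
finger_force: 60.6
```

```bash
python3 go.py 551 -285 87.8 11.05
```

```text
t 19.85 pos [ 549.5 -284.1  197.6] F [-1.1  0.3 -3.7] w 25.2 Fg 60.593504905700684
yaw now 11.05 shift(tool)/50 [-0.025  0.026  2.197] in target frame [-0.024  0.025  2.197] turn/8deg [-0.002 -0.004  0.001]
```

Emit:
{"method": "servo_tool", "body": {
  "plan": "0 0.02 0.3 0 0 0 -1;0 0 0.5 0 0 0 -1;0 0 0.5 0 0 0 -1;0 0 0.5 0 0 0 -1;0 0 0.25 0 0 0 -1;0 0 0.12 0 0 0 -1;0 0 0.03 0 0 0 -1;0 0 0 0 0 0 -1;0 0 0.02 0 0 0 -1;0 0 0 0 0 0 -1"
}}

```text
clock: 21.1
ee_pos: [550.8, -284.7, 87.1]
ee_rot: [0.0, 0.636, 0.772, 0.0]
contact_force: [0.5, -0.1, -3.9]
grip_width: 25.0
finger_force: 60.5
```

Emit:
{"method": "servo_tool", "body": {
  "plan": "0 0 0.01 0 0 0 -1;0 0 0.01 0 0 0 -1;0 0 0 0 0 0 -1;0 0 0 0 0 0 -1"
}}

```text
clock: 21.6
ee_pos: [550.7, -284.7, 86.0]
ee_rot: [0.0, 0.636, 0.772, 0.0]
contact_force: [-0.7, 0.5, -0.7]
grip_width: 25.4
finger_force: 60.9
```

Contact is starting (weight mostly unloaded). A touch lower, then release.

Emit:
{"method": "servo_tool", "body": {
  "plan": "0 0 0.008 0 0 0 -1;0 0 0 0 0 0 -1;0 0 0 0 0 0 -1"
}}

```text
clock: 21.98
ee_pos: [550.7, -284.7, 86.0]
ee_rot: [0.0, 0.636, 0.772, 0.0]
contact_force: [-1.8, 1.5, 5.7]
grip_width: 25.0
finger_force: 61.7
```

Emit:
{"method": "servo_tool", "body": {
  "plan": "0 0 0 0 0 0 -0.3;0 0 0 0 0 0 0;0 0 0 0 0 0 0.4;0 0 0 0 0 0 1;0 0 0 0 0 0 1;0 0 0 0 0 0 1;0 0 0 0 0 0 1;0 0 0 0 0 0 1"
}}

```text
clock: 22.98
ee_pos: [550.7, -284.6, 85.4]
ee_rot: [0.0, 0.636, 0.772, 0.0]
contact_force: [-0.0, 0.5, -0.1]
grip_width: 85.7
finger_force: 0.0
```

Emit:
{"method": "servo_tool", "body": {
  "plan": "0 0 -0.2 0 0 0 1;0 0 -0.4 0 0 0 1;0 0 -0.6 0 0 0 1;0 0 -0.6 0 0 0 1;0 0 -0.6 0 0 0 1;0 -0.6 0 0 0 0 1;0 -0.7 0 0 0 0 1;0 -0.7 0 0 0 0 1;0 -0.7 0 0 0 0 1;0 0 0 0 0 0 1;0 0 0 0 0 0 1"
}}

```text
clock: 24.35
ee_pos: [418.8, -310.7, 206.1]
ee_rot: [0.001, 0.636, 0.772, 0.0]
contact_force: [1.1, -0.2, -0.4]
grip_width: 85.0
finger_force: 0.0
```

```bash
python3 - <<'E'
from plant import camera,observe
import cv2
s=observe();print(s['clock'],s['ee_pos'],s['grip_width'],s['contact_force'])
c=camera('scene');a=c['color'][:,:,::-1][180:480,130:430]
t=camera('top')['color'][:,:,::-1][150:350,265:505]
cv2.imwrite('pics/f.png',cv2.hconcat([cv2.resize(a,(400,400)),cv2.resize(t,(400,400))]))
E
```

```text
24.35 [ 418.76656478 -310.71259963  206.11228077] 85.02951890364932 [ 1.14863573 -0.15048887 -0.38726828]
```

View pics/f.png

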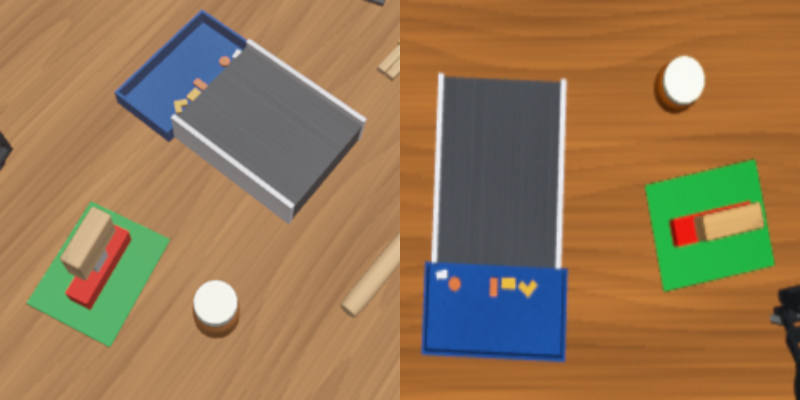

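All five offcuts are in the tray, the plate is clear, and the scraper stands upright on the mat with the arm clear of it.

```bash
python3 -c "
from plant import close_job
print(close_job())"
```

```text
the job is handed in; nothing more can be done
None
```

The job is handed in at 24.4 s: all five offcuts are in the blue tray, and the scraper stands upright on the green mat, set down and released.

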